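# Fit the bayonet lamp module into the light source

### The arm

A 6-joint arm with a two-finger parallel gripper is mounted at the origin on the work surface. World frame = base frame: x ahead of the robot, y to its left, z up, the work surface at z = 0. Lengths are in m, angles in degrees, forces in N, time in s.
With the tool pointing down it reaches from about 0.4 to 0.825 m from the base axis. Payload 7 kg.
Tool frame: the origin (TCP) lies midway between the tips of the shut fingers; the grasp point (between the pads) lies 19 mm behind it; z points along the fingers, y is the line along which they close (so a half turn about z gives the same grasp; the last joint's range is limited). The gripper opens to 88 mm and grips with 3 to 60 N. Pads are 19 mm wide; open, the fingers measure 130 mm over their backs; the gripper's body (78 mm by 193 mm) begins 47 mm behind the grasp point.
Start: joints at [-50.013, 20.546, 0.682, 0, -70.136, -16.507], TCP at [0.269, -0.619, 0.227] pointing down, gripper open.
Joint ranges: [-176.03, 176.03], [-82.01, 121.73], [-58.28, 71.71], [-173.87, 95.51], [-174.79, -0.11], [-173.66, 173.66]. Speed limits (degrees/s): [136.94, 136.94, 172.46, 180, 180, 180].

### API

Orientations are given as a 3x3 rotation matrix whose columns are the frame's x, y, z axes.
In Python, from rig import robot gives the robot as it stands. Calls block until the motion is done:
- robot.goto(position, orientation): joint-space move of the TCP to a pose.
- robot.servo_line(position, ori=None, speed=0.15): straight line of the TCP; ori=None keeps the orientation; speed is the mean speed in m/s.
- robot.movej(angles): joint-space move.
- robot.move_gripper(opening): opening from 0.0 (shut) to 1.0 (fully open); the grip force is fixed at half the most; returns when the fingers have stopped.
- robot.dwell(seconds).
- robot.ik(position, orientation): joint angles nearest the present ones, or None.
- robot.grab_frame(name): name is "scene" or "top"; returns (picture, depth): 384x512x3 uint8, red, green, blue; 384x512 float32, m along the optical axis (not along the pixel's ray), 0 where there is no reading.
- robot.camera_info(name): a dict with "vfov" (degrees; the focal length in pixels is half the picture's height over the tangent of half this angle, whatever the lens; pixels are square), "cx", "cy" (the principal point, pixels), "view" (4x4, takes a point from world to camera coordinates). Camera axes: x right, y down, z forward; pixel columns grow to the right and rows downward; lengths in m; the calibration is good to about 2 mm. A picture is of the moment at which its call begins. camera_info takes no time and is no camera call.
A pose or a line that the arm cannot do raises robot.Unreachable and nothing moves.
- robot.job_done(): hands the job in; it is judged then, once.
Readings, each from a call of its own:
- robot.read_t(): time.
- robot.read_qpos(): joint angles.
- robot.read_qvel(): joint speeds.
- robot.read_effort(): joint torques, N m.
- robot.read_position(): TCP position.
- robot.read_tcp_rot(): TCP orientation.
- robot.read_force(): force on the tool from outside, world axes, zero at the start.
- robot.read_ft_torque(): the same for the moment, N m.
- robot.read_grip_width(): opening from 0.0 (shut) to 1.0 (fully open).
- robot.read_finger_force(): force on a finger pad.
Only numpy, scipy, OpenCV 4.12 (cv2) and the standard library are available. Lean on these libraries where they do the work, as an engineer would, in place of code of your own. Each camera call takes 0.05 s, during which the arm holds its last target. There are 200 camera calls.

### The job

Swing the light source's dust flap open, past upright, so that it stays open by itself. Then pick up the lamp module, set its two lugs into the socket's slots, push it in against the spring and twist it clockwise (seen from above) to the stop, so that it stays locked when you let go. Leave the other things on the bench where they stand.

Things in the scene. Friction and masses are not known exactly. Their poses are not given: they have to be found in the camera images.
- lamp_house: The light source: a fixed white instrument case, 240 (x) x 200 (y) x 106 mm high, vents in its sides. Origin under its centre, on the bench; z up. The bayonet socket is in the middle of its roof; the hinge of the dust flap lies along its y axis, 66 mm to +x of the centre.
- socket: Bayonet socket in the case's roof: a square aluminium plate of 100 mm with a round bore of 48 mm and two opposite slots. Origin on the bore's axis in the top plane of the rim, 110 mm above the bench; z up. x axis: the line on which the lamp's two lugs lie when locked at the stop. The slots' line is 60 deg (1.047 rad) anticlockwise of it, seen from above.
- socket_slot (a point): Middle of one slot's mouth, in the rim's top plane, 28 mm from the bore's axis; the other slot is opposite. The slots lie along the case's y axis, are 17 mm wide and reach 34 mm from the axis. The rim is 8 mm thick; beneath it the lugs can turn only clockwise from the slots, by 60 deg, to a hard stop.
- socket_bore (a point): Point on the bore's axis, 10 mm below the rim, where the spring plate (36 mm in diameter) lies at rest. It pushes up with 4 N at first touch and 400 N/m more, for up to 18 mm of travel.
- flap (a joint): Angle (rad) of the grey dust flap, 132 x 130 x 5 mm, 0.16 kg, that lies over the socket: 0 lying closed, 1.57 upright, 2.6 the open stop. It has no catch or spring: let go well short of upright (below 1.2) it falls shut, let go well past upright (1.75 or more) it falls on to the open stop by itself and stays.
- flap_handle (a point): Middle of the flap's T handle: a dark round bar 14 mm thick and 40 mm long, parallel to the hinge, carried by a thin stem. Closed, it is 112 mm from the hinge towards the case's -x and 46 mm above the hinge axis (its middle 39 mm above the flap's top face).
- flap_hinge (a point): Point in the middle of the flap's hinge axis, 113 mm above the bench; the axis runs along the case's y. The flap opens by lifting its -x edge, up and over to +x.
- lamp_center (a point): Centre of the lamp module (0.2 to 0.4 kg, 100 mm tall, standing upright on its nose), on its axis 50 mm above its underside; z up, x along the line of its two lugs. A flange 76 mm in diameter has its underside 24 mm above the module's underside; above it a finned metal body, 66 mm in diameter, up to 58 mm.
- lamp_nose (a point): Middle of the lamp module's underside. The nose is 44 mm in diameter; its two opposite steel lugs are 12 mm wide, reach 31 mm from the axis and lie 5 to 13 mm above the underside. Pushed fully in, this point is 24 mm below the socket's rim (flange on rim); to turn, it must be at least 21.5 mm below. Locked and let go, the spring holds it 21 mm below.
- lamp_grip (a point): Point on the lamp module's axis, 82 mm above its underside, in its black flat finger grip: 64 mm long along the lug line (x), 24 mm thick, from 58 to 100 mm above the underside.
- eyepiece_mid (a point): Bystander: black stepped eyepiece barrel, 52 mm in diameter, 68 mm tall, upright; point at mid height.
- dust_cap_mid (a point): Bystander: low round metal cap, 72 mm in diameter with a round black knob, 46 mm tall in all, no lugs; point at mid height.
- solvent_bottle_mid (a point): Bystander: white plastic bottle, 64 mm in diameter, 130 mm tall; point at mid height.
- wafer_dish_mid (a point): Bystander: clear shallow dish, 100 mm in diameter, 18 mm tall; point at mid height.
- driver_mid (a point): Bystander: screwdriver 160 mm long lying on the bench; point near its middle.
- jar_mid (a point): Bystander: amber jar, 60 mm in diameter, 70 mm tall; point at mid height.
- wafer_box_mid (a point): Bystander: flat clear box, 110 x 110 x 30 mm; point at mid height.

How it is judged:
By the outcome, as a careful person would: the job done as asked, in the order asked, and still so for the second after the job is handed in, with the robot touching nothing.
It also fails if it takes over 64 s, if anything falls off the work surface, if the arm or the gripper's body presses on something with over 40 N, if the wrist force passes 120 N, or if a joint passes its speed limit or range.

## Working session

There is one attempt and no reset: what is moved stays moved. The work goes in short steps, each a Python script; the robot and the scene stay as the last script left them, time stands still between calls to the robot, and variables do not carry over. Pictures are saved under pics/ and viewed, at most 10 in all, crops included, and the job is handed in when it is done.

```bash
mkdir -p pics; ls; python3 - <<'E'
from rig import robot
import cv2,numpy as np
for n in("scene","top"):
    p,d=robot.grab_frame(n); cv2.imwrite(f"pics/{n}0.png",p[:,:,::-1]); np.savez(f"{n}0.npz",p=p,d=d)
    print(n,{k:(np.round(v,4).tolist() if k=="view" else v) for k,v in robot.camera_info(n).items()}, (d>0).mean())
print(robot.read_t())
E
```

```text
pics
scene {'vfov': 52.472947651908655, 'cx': 256.547407672269, 'cy': 195.57162410086775, 'view': [[0.8108, 0.5852, 0.0079, -0.4501], [0.3883, -0.5277, -0.7554, -0.148], [-0.4379, 0.6156, -0.6552, 1.6223], [0.0, 0.0, 0.0, 1.0]]} 0.996124267578125
top {'vfov': 46.6340447380812, 'cx': 253.83143286361772, 'cy': 186.88033043733068, 'view': [[-0.0002, -1.0, 0.0046, -0.021], [-0.9959, -0.0003, -0.0902, 0.5859], [0.0902, -0.0046, -0.9959, 1.519], [0.0, 0.0, 0.0, 1.0]]} 0.9960174560546875
0.1
```

View pics/scene0.png

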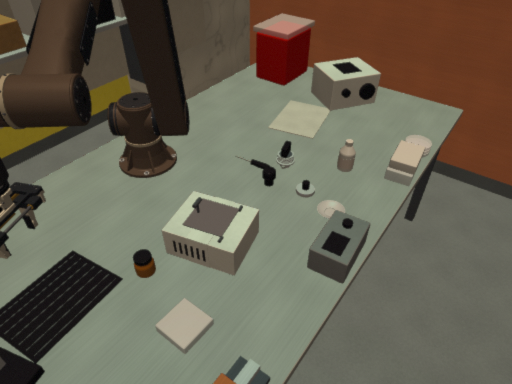

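View pics/top0.png

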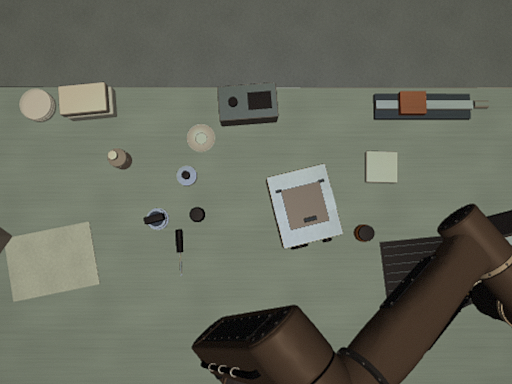

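The scene view shows the white case at about (212,228) with its handle at (197,204), and the lamp near (286,155). In the top view the case is at (305,205), with the handle bar at (310,219) on the robot side and the hinge on the far side. The lamp is at (157,219) and the driver and eyepiece stand next to it.

```bash
cat > h.py <<'E'
import numpy as np, cv2
from rig import robot
def cam(n):
    c=robot.camera_info(n); V=np.array(c["view"]); return 192/np.tan(np.radians(c["vfov"]/2)),c["cx"],c["cy"],V[:3,:3],V[:3,3]
def cloud(n,d):
    f,cx,cy,R,t=cam(n); v,u=np.mgrid[:384,:512]
    return (np.stack([(u-cx)/f*d,(v-cy)/f*d,d],-1)-t)@R
def ray(n,uv,z):
    f,cx,cy,R,t=cam(n); uv=np.atleast_2d(uv).astype(float)
    r=np.c_[(uv[:,0]-cx)/f,(uv[:,1]-cy)/f,np.ones(len(uv))]@R; o=-R.T@t
    return (o+r*((z-o[2])/r[:,2])[:,None])[:,:2]
def rect(n,m,z):
    "minAreaRect of the mask's largest contour, cast on plane z"
    c=max(cv2.findContours(m.astype(np.uint8),0,2)[0],key=cv2.contourArea)
    p=ray(n,c[:,0,:],z); (x,y),s,a=cv2.minAreaRect((p*1000).astype(np.float32))
    return np.round([x,y,*s,a],1)
E
python3 - <<'E'
from h import *
S=np.load("top0.npz"); p,d=S["p"].astype(int),S["d"]; P=cloud("top",d)
np.set_printoptions(suppress=True,linewidth=160)
Z=P[...,2]
def win(u0,u1,v0,v1):
    m=np.zeros(Z.shape,bool); m[v0:v1,u0:u1]=1; return m
print("bench z",np.median(Z[240:260,210:250]),Z[240:260,210:250].std())
W=win(255,350,155,255)
print("case", rect("top",W&(Z>.08)&(Z<.135),.106), rect("top",W&(p.min(2)>140)&(Z>.05),.106))
fl=W&(Z>.1)&(p.min(2)<130)&(p[...,0]-p[...,2]>10)
print("flap",rect("top",fl,.118),p[200,300],p[219,310],Z[200,300],Z[219,310])
hb=W&(p.max(2)<70)&(Z>.13); print("handle",hb.sum(),rect("top",hb,.166))
print("handle pts z",np.median(Z[hb]), (np.round(P[hb].mean(0),4)))
L=win(135,180,200,240)
g=L&(Z>.075); print("grip depth",g.sum(),rect("top",g,.1),P[g].mean(0),np.median(Z[g]))
g=L&(p.max(2)<70); print("grip col",g.sum(),rect("top",g,.1))
g=L&(Z>.015); print("lamp all",g.sum(),rect("top",g,.03))
for n,b in(("top",(130,190,190,250)),("top",(255,350,155,260)),("scene",(255,330,130,200))):
    q=np.load(n+"0.npz")["p"][b[2]:b[3],b[0]:b[1],::-1]; s=290/q.shape[0]
    q=cv2.resize(q,(260,290),interpolation=cv2.INTER_CUBIC); globals().setdefault("o",[]).append(q)
cv2.imwrite("pics/c1.png",np.hstack(o))
E
```

```text
bench z -0.00025597894501085995 0.12346027628834118
case [ 514.8 -185.5  248.5  201.    13.8] [ 518.9 -185.7  237.8  198.6   13.8]
flap [ 518.8 -186.   130.8  127.9   13.7] [128 116 104] [50 58 62] 0.11337787124894458 0.16491374981020512
handle 47 [ 473.5 -195.7   10.6   38.9   13.9]
handle pts z 0.16403201890969216 [ 0.4723 -0.1878  0.224 ]
grip depth 164 [476.9 308.9  26.3  67.2  15.2] [0.47654388 0.30169517 0.13399518] 0.0994243077436742
grip col 248 [475.  306.8  65.6  42.5  90. ]
lamp all 468 [475.6 314.4  73.5  79.3  45.6]
```

View pics/c1.png

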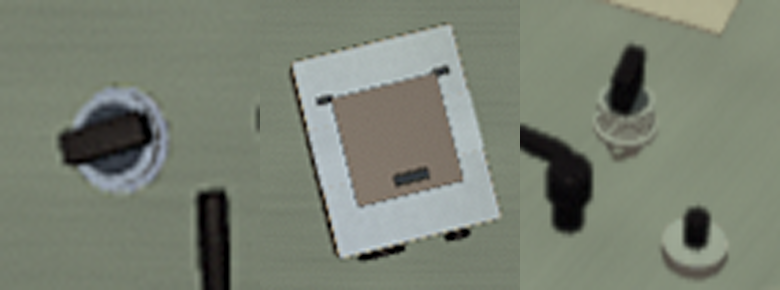

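The crop shows the grip line of the lamp and the flap clearly. The case, flap and handle measurements agree: centre (518.8,-186) mm, yaw 13.8°. I'll do the flap first, gripping one half of the bar so the fingers clear the stem.

```bash
cat >> h.py <<'E'
from scipy.spatial.transform import Rotation as Ro
C=np.array([.5188,-.186,0]); YAW=13.8
cz=Ro.from_euler('z',YAW,degrees=True).as_matrix(); ex,ey,ez=cz.T
H=C+.066*ex+np.array([0,0,.113])
def flap_pose(th,tilt,back=.017,off=.0125,up=0.):
    "tool pose holding the handle at flap angle th (rad), tool tilted about case y"
    b=np.array([-.112,0,.046]); bar=H+cz@(Ro.from_euler('y',th).apply(b)+np.array([0,off,0]))
    T=Ro.from_euler('y',tilt).as_matrix()
    R=cz@T@np.array([[0,1,0],[1,0,0],[0,0,-1.]])
    return bar+R[:,2]*(back-up),R
TH=1.92; TILT=np.radians(32)
def fr(): return np.round(robot.read_force(),1),np.round(robot.read_position(),4)
E
python3 - <<'E'
from h import *
for th in np.linspace(0,TH,5):
    p,R=flap_pose(th,th/TH*TILT); q=robot.ik(p,R); print(None if q is None else np.round(q,0))
p,R=flap_pose(TH,TILT,up=.09); print(robot.ik(p,R))
p,R=flap_pose(0,0,up=.08); robot.goto(p,R)
p,R=flap_pose(0,0); robot.servo_line(p)
print(fr()); robot.move_gripper(0.0); print(fr(),robot.read_grip_width()*88,robot.read_finger_force(),robot.read_t())
E
```

```text
[   1.    9.  -27.    0.  -54. -167.]
[   3.   13.  -16.    2.  -69. -170.]
[   5.   21.   -4.    3.  -81. -171.]
[   6.   30.    9.    3.  -92. -173.]
[   7.   40.   20.    4. -101. -173.]
[   7.11175392   43.39090544   35.48227924    3.86980518 -113.86737874
 -172.75301597]
(array([0.4, 0.2, 0.4]), array([ 0.4716, -0.1851,  0.1426]))
(array([-5.8, -0.7,  3.6]), array([ 0.4693, -0.1852,  0.1418])) 13.30209907099849 30.00102996826172 4.1917
```

```bash
cat >> h.py <<'E'
FL=np.diag([-1.,-1,1])
E
python3 - <<'E'
from h import *
robot.move_gripper(1.0)
p,R=flap_pose(0,0,up=.04); robot.servo_line(p,speed=.2)
q=np.array(robot.read_qpos()); q[5]+=180; robot.movej(q)
R=R@FL
p,_=flap_pose(0,0); p=p-.002*ex; robot.servo_line(p,R,speed=.1)
a=fr(); robot.move_gripper(0.0); print(a,fr(),robot.read_qpos()[5])
for k in(.002,.002):
    p=p-k*ex; robot.servo_line(p,speed=.05); print(p,fr())
print(robot.read_t())
E
```

```text
(array([-0.7,  0.1,  1.5]), array([ 0.4695, -0.1854,  0.1423])) (array([ 0.3,  0.1, -0.5]), array([ 0.4693, -0.1853,  0.142 ])) 13.002914344526513
[ 0.46726162 -0.18578749  0.142     ] (array([ 5.8,  2.2, -3.4]), array([ 0.4694, -0.1853,  0.1423]))
[ 0.46531935 -0.18626456  0.142     ] (array([11.8,  4.5, -6.9]), array([ 0.4695, -0.1853,  0.1427]))
10.7
```

```bash
sed -i 's/^C=.*/C=np.array([.5169,-.1865,0]); YAW=13.8/' h.py
python3 - <<'E'
from h import *
for th in np.linspace(0,TH,10):
    p,R=flap_pose(th,th/TH*TILT); robot.servo_line(p,R@FL,speed=.08); print(round(th,2),fr(),p.round(4))
print(robot.read_grip_width()*88,robot.read_t())
p,_=robot.grab_frame("scene"); cv2.imwrite("pics/f1.png",cv2.resize(p[130:290,120:320,::-1],(750,600)))
E
```

```text
0.0 (array([-0.1,  1.1,  0.8]), array([ 0.4693, -0.1853,  0.142 ])) [ 0.4692 -0.1853  0.142 ]
0.21 (array([-0.4, -2.2, -2. ]), array([ 0.4793, -0.1828,  0.164 ])) [ 0.4801 -0.1827  0.1647]
0.43 (array([-5.8, -2.1,  2.7]), array([ 0.4938, -0.1793,  0.1841])) [ 0.4954 -0.1789  0.1844]
0.64 (array([-9. ,  0.5,  9.7]), array([ 0.5121, -0.1748,  0.2008])) [ 0.5144 -0.1742  0.2001]
0.85 (array([-10.2,   3.3,  16.2]), array([ 0.5344, -0.1695,  0.2131])) [ 0.5361 -0.1689  0.2112]
1.07 (array([-6.3,  3.5, 17.3]), array([ 0.5591, -0.1634,  0.2198])) [ 0.5595 -0.1632  0.2171]
1.28 (array([-3.3,  5.4, 19.6]), array([ 0.5844, -0.157 ,  0.2209])) [ 0.5836 -0.1572  0.2177]
1.49 (array([ 0.7,  7.2, 20.8]), array([ 0.6089, -0.1507,  0.2162])) [ 0.6072 -0.1515  0.2128]
1.71 (array([ 5.1, 10.1, 18.8]), array([ 0.6318, -0.1445,  0.2059])) [ 0.6291 -0.1461  0.2028]
1.92 (array([ 8.2, 11.2, 14.3]), array([ 0.6518, -0.1392,  0.1901])) [ 0.6485 -0.1413  0.1881]
12.594876613660183 15.1
```

View pics/f1.png

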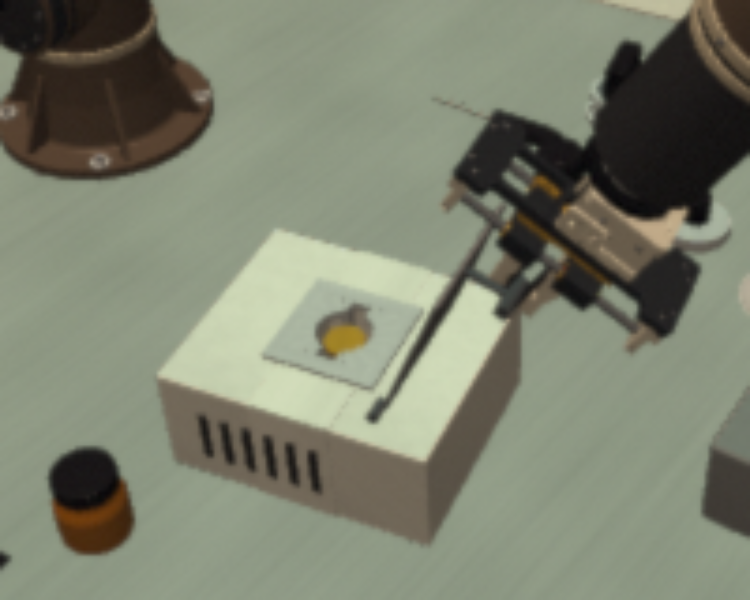

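The view shows the flap leaning past upright, at about (430,320), held by its handle. The socket plate is uncovered at (343,335), with its slots at (360,312) and (325,352). Next I release, withdraw and measure the socket and lamp again.

```bash
python3 - <<'E'
from h import *
robot.move_gripper(0.3); print(fr())
p,R=flap_pose(TH,TILT,up=.1); robot.servo_line(p,speed=.15); print(fr())
# stand-by beside the lamp, high
Lp=np.array([.477,.309]); a=np.radians(105.2)
lx=np.array([np.cos(a),np.sin(a),0])
R=np.c_[np.cross(lx,[0,0,-1]),lx,[0,0,-1]]   # tool y along lug line
print([robot.ik([*Lp,.15],R@F) is not None and robot.ik([*Lp,.15],R@F).__getitem__(5) for F in(np.eye(3),FL)])
robot.goto([.5,.12,.27],R if abs(robot.ik([*Lp,.15],R)[5])<90 else R@FL); robot.move_gripper(1.0)
p,d=robot.grab_frame("top"); np.savez("top1.npz",p=p,d=d); p2,d2=robot.grab_frame("scene"); np.savez("scene1.npz",p=p2,d=d2)
print(robot.read_t(),robot.read_qpos())
cv2.imwrite("pics/s1.png",np.hstack([cv2.resize(p[150:250,255:355,::-1],(400,400),interpolation=2),cv2.resize(p2[170:270,160:260,::-1],(400,400),interpolation=2)]))
E
```

```text
(array([1.9, 7.9, 5.2]), array([ 0.6496, -0.1394,  0.1884]))
(array([-0. , -0.1, -0.6]), array([ 0.6996, -0.1286,  0.2718]))
[np.float64(-127.45818079183951), np.float64(52.54181920816047)]
18.925 [ 3.53963633e+01  3.69574039e+00 -1.53244630e+01  9.95996839e-05
 -7.09767829e+01  6.98062187e+01]
```

View pics/s1.png

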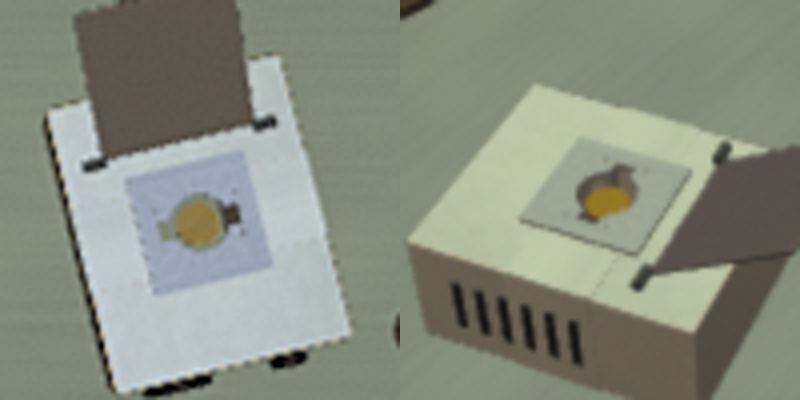

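The flap has come to rest on its open stop. The socket bore is at about (198,220) in the top crop, with slots at left and right along the case's y.

```bash
python3 - <<'E'
from h import *
from scipy.optimize import least_squares
np.set_printoptions(suppress=True,linewidth=160)
P=np.array([[.4693,-.1853,.142],[.4793,-.1828,.164],[.4938,-.1793,.1841],[.5121,-.1748,.2008],[.5344,-.1695,.2131],[.5591,-.1634,.2198],[.5844,-.157,.2209],[.6089,-.1507,.2162],[.6318,-.1445,.2059],[.6518,-.1392,.1901]])
ti=np.linspace(0,TILT,10); u=P@ex; z=P[:,2]
f=lambda s:np.hypot(u+s[2]*np.sin(ti)-s[0], z+s[2]*np.cos(ti)-s[1])-s[3]
for fix in(None,.121):
    g=f if fix is None else (lambda s:f([*s,fix]))
    r=least_squares(g,[.58,.113,.017]+([.12] if fix is None else [])); print(r.x,np.abs(r.fun).max())
    print("socket u",r.x[0]-.066,"assumed",C@ex)
for n in("top","scene"):
    S=np.load(n+"1.npz"); p=S["p"]; hsv=cv2.cvtColor(p,cv2.COLOR_RGB2HSV).astype(int)
    w=np.zeros((384,512),bool)
    if n=="top": w[150:250,255:355]=1
    else: w[170:270,160:260]=1
    y=w&(hsv[...,0]>8)&(hsv[...,0]<28)&(hsv[...,1]>100)&(hsv[...,2]>110)
    print(n,"disc",y.sum(),rect(n,y,.1), [round(float(c),1) for c in np.argwhere(y).mean(0)])
    if n=="top":
        b=w&(p[...,2].astype(int)-p[...,0]>12)&(p[...,2]>120); b=cv2.morphologyEx(b.astype(np.uint8),cv2.MORPH_CLOSE,np.ones((15,15)))
        print("plate",rect(n,b,.11))
        for s in(-1,1): print("slot px", p[203:212,290+0:325].shape)
S=np.load("top0.npz");P0=cloud("top",S["d"]); Z=P0[...,2]; L=np.zeros(Z.shape,bool); L[200:240,135:180]=1
print("grip",rect("top",L&(Z>.092),.1)); 
for lo,hi in((.04,.075),): g=L&(Z>lo)&(Z<hi); print("body",rect("top",g,.058))
E
```

```text
[0.52691953 0.11761558 0.02185154 0.12423122] 0.00017256701966995858
socket u 0.4609195319050375 assumed 0.4574928194468856
[0.52493551 0.11353693 0.01410287] 0.00016643643036977351
socket u 0.4589355090556359 assumed 0.4574928194468856
top disc 79 [ 517.7 -184.2   29.6   29.7    0. ] [205.5, 303.9]
plate [ 517.7 -184.7  230.8  196.5   13.8]
slot px (9, 35, 3)
slot px (9, 35, 3)
scene disc 68 [ 517.8 -189.6   34.3   31.    36.3] [219.9, 211.1]
grip [476.4 310.4  26.3  64.1  15.2]
body [477.6 309.3  60.6  61.1   0. ]
```

```bash
sed -i 's/^C=.*/C=np.array([.5182,-.1854,0]); YAW=13.8/' h.py; cat >> h.py <<'E'
def down(yaw):
    "tool down, tool y at world yaw (deg)"
    a=np.radians(yaw); y=np.array([np.cos(a),np.sin(a),0]); z=np.array([0,0,-1.]); return np.c_[np.cross(y,z),y,z]
E
python3 - <<'E'
from h import *
L=np.array([.4764,.3100]); R=down(105.2-180)
print(robot.ik([*L,.15],R)[5])
robot.goto([*L,.13],R); robot.servo_line([*L,.066],speed=.12)
robot.move_gripper(0.0); print(fr(),robot.read_grip_width()*88)
robot.servo_line([*L,.070],speed=.05); print("lift",fr())
f=robot.read_force()
robot.servo_line([*L,.066],speed=.05); print(fr())
robot.move_gripper(1.0); robot.servo_line([*L,.115],speed=.2)
p,d=robot.grab_frame("scene"); np.savez("scene2.npz",p=p,d=d)
R2=down(15.2-180); print(robot.ik([*L,.115],R2)[5],robot.ik([*L,.115],down(15.2))[5])
print(robot.read_t())
E
```

```text
52.425823581808736
(array([-0.3, -0.7,  4. ]), array([0.4766, 0.3102, 0.0664])) 64.18653572487851
lift (array([-0.6, -0.7, -3.6]), array([0.4762, 0.3099, 0.0698]))
(array([ 0.2, -0.7,  1.7]), array([0.4768, 0.3102, 0.0662]))
-37.574176418191215 142.42582358180877
22.6583
```

```bash
python3 - <<'E'
from h import *
L=np.array([.4764,.3100]); R=down(15.2-180)
robot.goto([*L,.115],R); robot.servo_line([*L,.061],speed=.12)
robot.move_gripper(0.0); print(fr(),robot.read_grip_width()*88)
robot.servo_line([*L,.24],speed=.25); print("lift",fr(),robot.read_grip_width()*88)
I=down(YAW-180)
robot.goto([C[0],C[1],.215],I); robot.dwell(.2); print("over",fr(),robot.read_qpos()[5])
p,d=robot.grab_frame("scene"); p2,_=robot.grab_frame("top")
robot.servo_line([C[0],C[1],.176],speed=.12); robot.dwell(.1); print("5mm above",fr())
for z in(.171,.168,.165,.162): 
    robot.servo_line([C[0],C[1],z],speed=.04); f=fr(); print(z,f)
    if f[0][2]>6: break
print(robot.read_t())
cv2.imwrite("pics/i1.png",np.hstack([cv2.resize(p2[150:250,255:355,::-1],(400,400),interpolation=2),cv2.resize(p[130:270,140:280,::-1],(400,400),interpolation=2)]))
E
```

```text
(array([-0. , -0.3, -1.3]), array([0.4764, 0.31  , 0.0609])) 24.16552322404166
lift (array([ 0.1,  0.1, -3.9]), array([0.4754, 0.3093, 0.2381])) 24.217424277819426
over (array([-0.1,  0.4, -3.7]), array([ 0.5185, -0.1847,  0.215 ])) 13.079467524584285
5mm above (array([ 1. ,  0.1, -3.7]), array([ 0.5189, -0.1855,  0.177 ]))
0.171 (array([ 0.3,  0.9, -3.4]), array([ 0.5181, -0.1854,  0.171 ]))
0.168 (array([ 0.3,  0.8, -4. ]), array([ 0.518 , -0.1854,  0.1678]))
0.165 (array([ 0.7,  0. , -3. ]), array([ 0.518 , -0.1854,  0.1647]))
0.162 (array([-0.1, -0.3, -3.5]), array([ 0.518 , -0.1854,  0.1617]))
30.25
```

No contact with the nose 9 mm below the rim, so it is in the bore and the lugs are in the slots. Next I push in and twist.

```bash
python3 - <<'E'
from h import *
I=down(YAW-180); z=.162
while z>.138:
    z-=.003 if z>.15 else .0015
    robot.servo_line([C[0],C[1],z],speed=.04); f=fr(); print(round(z,4),f)
    if f[0][2]>22 or f[1][2]<.1477: break
for a in range(8,73,8):
    robot.servo_line([C[0],C[1],z],down(YAW-180-a),speed=.02) if False else robot.goto([C[0],C[1],z],down(YAW-180-a))
    m=np.array(robot.read_ft_torque()); f=fr(); y=np.array(robot.read_tcp_rot())[:,1]; print(a,f,m.round(2),round(np.degrees(np.arctan2(y[1],y[0])),1))
    if abs(m[2])>1.2: break
print(robot.read_t(),robot.read_grip_width()*88)
E
```

```text
0.159 (array([-0.3, -0.2,  0.6]), array([ 0.5184, -0.1855,  0.1593]))
0.156 (array([-0.1, -2.6,  1.5]), array([ 0.5185, -0.1856,  0.1562]))
0.153 (array([-0.7, -1.1,  2.1]), array([ 0.5184, -0.1855,  0.1531]))
0.15 (array([-0. , -1.9,  3.3]), array([ 0.5185, -0.1855,  0.1502]))
0.1485 (array([-0.8, -2.1,  5.1]), array([ 0.5185, -0.1855,  0.1488]))
0.147 (array([ 0.4, -2.3,  4.9]), array([ 0.5185, -0.1855,  0.1474]))
8 (array([-0.2, -1. ,  6.2]), array([ 0.5184, -0.1854,  0.1474])) [-0.57  0.53 -0.09] -174.3
16 (array([-1.6, -1.9,  5.6]), array([ 0.5182, -0.1855,  0.1473])) [-0.67  0.64 -0.07] 177.7
24 (array([-1. , -1.6,  5.5]), array([ 0.5183, -0.1854,  0.1473])) [-0.58  0.58 -0.09] 169.7
32 (array([-1.3, -1.8,  5.9]), array([ 0.5183, -0.1855,  0.1473])) [-0.58  0.52 -0.07] 161.7
40 (array([-2.3, -1.7,  5.2]), array([ 0.5181, -0.1855,  0.1473])) [-0.66  0.62 -0.04] 153.7
48 (array([-0.4, -2.2,  5.6]), array([ 0.5183, -0.1854,  0.1473])) [-0.57  0.48 -0.09] 145.7
56 (array([-1. , -1.4,  5.9]), array([ 0.5182, -0.1855,  0.1473])) [-0.61  0.6  -0.08] 137.7
64 (array([-0.5, -2.5,  5.8]), array([ 0.5188, -0.1854,  0.1474])) [-0.5  -0.02  0.57] 130.1
72 (array([0.9, 0.5, 5.3]), array([ 0.5191, -0.1851,  0.1475])) [ 0.11 -0.26  1.03] 122.1
34.075 26.769269435690436
```

The torque rose at about 60°, so the lamp is at the stop. I realign the pads, let the spring lift the lamp into its detent, then release and check.

```bash
python3 - <<'E'
from h import *
robot.goto([C[0],C[1],.147],down(YAW-180-61)); print(np.round(robot.read_ft_torque(),2),fr(),robot.read_grip_width()*88)
robot.servo_line([C[0],C[1],.150],speed=.03); print(fr())
robot.move_gripper(0.6); robot.servo_line([C[0],C[1],.25],speed=.15); print(fr())
robot.goto([.5,.1,.3],down(-60)); robot.dwell(.2)
print(robot.read_t())
p2,d2=robot.grab_frame("top"); p,d=robot.grab_frame("scene"); np.savez("end.npz",p=p2,d=d2)
P=cloud("top",d2); Z=P[...,2]; L=np.zeros(Z.shape,bool); L[180:235,275:335]=1
print("grip",rect("top",L&(Z>.178),.189),np.median(Z[L&(Z>.178)]))
cv2.imwrite("pics/e1.png",np.hstack([cv2.resize(p2[140:260,245:365,::-1],(400,400),interpolation=2),cv2.resize(p[150:270,150:270,::-1],(400,400),interpolation=2)]))
E
```

```text
[-0.21 -0.14  0.09] (array([1. , 0. , 5.8]), array([ 0.5189, -0.1852,  0.1474])) 23.855625394416546
(array([ 3.7, -1. , -0. ]), array([ 0.5187, -0.1852,  0.1499]))
(array([-1.4,  0.6, -1.1]), array([ 0.5176, -0.1852,  0.249 ]))
38.3667
grip [ 520.3 -182.4   63.1   22.    44.7] 0.1888033722567948
```

View pics/e1.png

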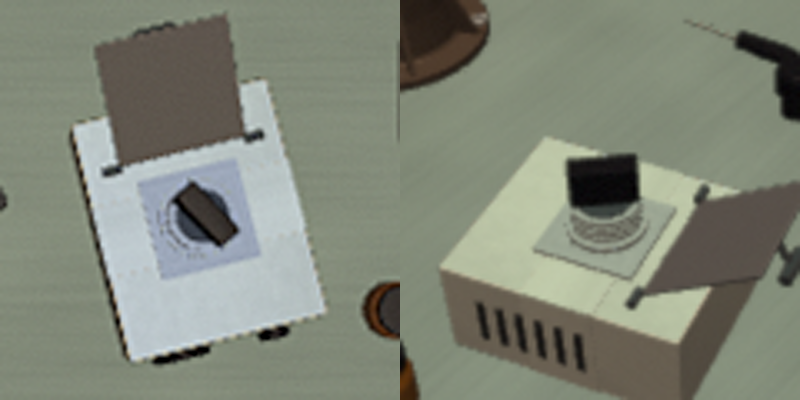

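The pictures show the flap resting on its open stop. The lamp stands in the socket with its grip line at 44.7° (43.8° expected at the stop). Its top is at z = 0.189, which matches the locked height of 21 mm below the rim. Handing in.

```bash
python3 -c "
from rig import robot
print(robot.job_done())"
```

```text
the job is handed in; nothing more can be done
None
```

The flap is open on its stop and the lamp is locked in the socket at the twist stop; I handed the job in just after 38 s on the robot's clock, with the gripper clear of everything.

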